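# Load a rack of blood tubes into the sampler bay and shut its gate

### The job

Load the tube rack into the sampler: set it upright in the steel lane, either end first, slide it along the lane under the housing until it is fully home against the end stop, then swing the gate shut across the mouth behind it and let go. Keep the rack upright all the way and leave the specimen pot, the timer and the plain white bottle where they stand.

Things in the scene. Friction and masses are not known exactly. Their poses are not given: they have to be found in the camera images.
- tube_rack: Loose orange rack full of capped blood tubes, about 0.34 kg. Origin: centre of its underside; z up; its long way is its y. The block is 56 mm wide (x), 220 mm long (y), 65 mm high, with flat sides and ends; the caps stand above it, within 48 x 200 mm, up to 87 mm. Grip it across the 56 mm width, on the block. Same either way round.
- bay: Sampler bay, fixed on the bench: slate base plate (495 x 144 mm, top 9 mm up) with a straight steel lane and, over the lane's far half, a cream housing 250 mm long, 140 wide, 190 high. Origin: on the bench, under the lane's centre line, in the plane of the housing's front face. x: the way the rack slides in (housing from x = 0 to 0.250, open lane from -0.240 to 0); y to the left of that; z up.
- lane_entry (a point): Point on the lane floor at the lane's open end, at (-0.240, 0, 0.012) in the bay's axes; point axes as the bay's. From x = -0.195 inward two guides stand 61 mm apart (the rack is 56 mm wide); their tops flare outward to 75 mm apart at 33 mm above the bench (outer edges y = +-0.040). From -0.24 to -0.195 they toe out to about 85 mm apart as a lead-in.
- mouth (a point): Point on the lane floor at the mouth, at (0, 0, 0.012) in the bay's axes. The mouth is the open end of a tunnel, 84 mm wide, its roof 112 mm above the bench. Above the mouth the housing's face is upright and flush up to 190 mm, so a tool that reaches in or works right at the mouth must lean back, away from the housing.
- rack_home (a point): Point on the lane floor at (0.120, 0, 0.012) in the bay's axes: where the rack's origin is when the rack is fully home, its long way along the bay's x, its front end against the flat end stop at x = 0.230. Its near end is then 10 mm inside the mouth.
- gate (a joint): Angle of the gate, a steel arm on an upright hinge axis at (-0.014, -0.056) in the bay's axes. 0: closed, at its stop, the arm along the bay's +y across the mouth. It grows as the arm swings open, anticlockwise from above: at 1.57 the arm points along the bay's -x; stop at 2.4. Starts at 1.9 to 2.3, open. Stays where it is left; under 1 N at the handle moves it.
- gate_buffer (a point): Centre of the front face of the rubber buffer (18 mm across) on the gate's arm, 56 mm from the hinge, 63 mm above the bench. With the gate closed it is 7 mm inside the mouth, 3 mm short of the end of a rack that is home; a rack that stands further out blocks the gate. The arm below it is 12 mm high, its underside 27 mm above the bench.
- gate_handle (a point): On the gate's black upright handle at the arm's free end, 116 mm from the hinge axis: a round post 16 mm in diameter, from 40 to 102 mm above the bench; this point is on its axis, 77 mm above the bench. With the gate closed it is at (-0.014, 0.060) in the bay's axes. It can be gripped or pushed.
- specimen_pot: Loose bystander: specimen pot with screw lid, 63 mm in diameter, 64 mm high; origin at the centre of its underside.
- timer: Loose bystander: flat white countdown timer, 62 x 62 x 18 mm; origin at the centre of its underside.
- plain_bottle: Loose bystander: plain white screw-cap bottle, 41 mm in diameter, 118 mm high; origin at the centre of its underside.

How it is judged:
By the outcome, as a careful person would: the job done as asked, in the order asked, and still so for the second after the job is handed in, with the robot touching nothing.
It also fails if it takes over 67 s, if anything falls off the work surface, if the arm or the gripper's body presses on something with over 40 N, if the wrist force passes 120 N, or if a joint passes its speed limit or range.

### The arm

A 6-joint arm with a two-finger parallel gripper is mounted at the origin on a cart in front of the work surface, level with it; the furniture and walls round the work are solid. World frame = base frame: x ahead of the robot, y to its left, z up, the work surface at z = 0. Lengths are in m, angles in degrees, forces in N, time in s.
With the tool pointing down it reaches from about 0.4 to 0.825 m from the base axis. Payload 7 kg.
Tool frame: the origin (TCP) lies midway between the tips of the shut fingers; the grasp point (between the pads) lies 19 mm behind it; z points along the fingers, y is the line along which they close (so a half turn about z gives the same grasp; the last joint's range is limited). The gripper opens to 88 mm and grips with 3 to 60 N. Pads are 19 mm wide; open, the fingers measure 130 mm over their backs; the gripper's body (78 mm by 193 mm) begins 47 mm behind the grasp point.
Start: joints at [89.731, 20.546, 0.682, 0, -70.136, -16.507], TCP at [0.195, 0.646, 0.227] pointing down, gripper open.
Joint ranges: [-176.03, 176.03], [-82.01, 121.73], [-58.28, 71.71], [-173.87, 95.51], [-174.79, -0.11], [-173.66, 173.66]. Speed limits (degrees/s): [136.94, 136.94, 172.46, 180, 180, 180].

### API

Orientations are given as [roll, pitch, yaw] about the fixed x, y, z axes, in that order (R = Rz(yaw) Ry(pitch) Rx(roll)).
In Python, from plant import ctrl gives the robot as it stands. The module is installed in compiled form; this text tells all that it offers.
- The arm moves only by the tool play_rows, never from a script. Its argument "commands" is a list that holds one entry, the list of rows, each a list of 7 numbers: the turn, a rotation vector about the tool's x, y, z in rad, then the shift along the tool's x, y, z in cm, then the finger opening in cm, from 0 to 8.76. In form: [[[ax, ay, az, x, y, z, grip], ...]]. A call has 1 to 8 rows; each row is the pose to reach, as a shift and turn from the pose commanded when the call began, along the tool's axes at that moment; what a row does not reach only later rows make up. A row lasts 1/12 s, in which the tool goes at most 41.7 mm and 7.16 degrees, less where a joint would pass 70% of its speed; a pose out of reach is approached as far as the arm can. A call with a gripper value outside its range is refused whole. The fingers move at their own pace and stop on an object; the grip force is fixed at half the most. Time passes only in rows, so rows that repeat a pose let the fingers close. It gives the time, the measured TCP pose, the force, the opening and the grip force at its end, in the units of the state.
- ctrl.get_obs(): the state, without advancing time (a new reading comes with each control period).
- ctrl.snapshot(name): name is "scene" or "top" or "wrist"; returns a dict with "color" (420x560x3 uint8, red, green, blue), "camera_matrix" (3x3 intrinsics, pixels), "k1" (the pictures are not rectified: a ray, as slopes to the right and down, at radius r is drawn at 1 + k1 r^2 times it, then the intrinsics apply), "origin" and "rotation" of the camera in the world; the wrist camera has in their place "hand_eye" (4x4, takes a point from camera to tool coordinates, whose origin is the TCP and whose axes are the flange's). Camera axes: x right, y down, z forward; pixel columns grow to the right and rows downward; lengths in m; the calibration is good to about 2 mm. A picture is of the moment at which its call begins: read the wrist's pose just before it. There is no depth.
- ctrl.close_job(): hands the job in; it is judged then, once.
Trained networks look in a picture, given as the dict that the camera call returned (one of the last four; its "shot" number tells which), for a name from the list of things; names that differ only in an ending like _2 or _b are one class to them, and where a whole thing is asked for, a point or a joint stands for the part that bears it (a point fixed in the world has none). Each returns a list of dicts, best first, with "conf" (0 to 1); they miss things now and then, are a little off and sometimes report something else, mostly with a low value. They report only what shows in the picture. A call takes as long as a camera call.
- ctrl.find_in(picture, name): "bbox" ([left, top, width, height] in pixels, round what is visible of it).
The state is a dict: "clock": time; "joint_pos": joint angles; "qvel": joint speeds; "tau": joint torques, N m; "tool_pos": TCP position; "orientation": TCP orientation; "force": force on the tool from outside, world axes, zero at the start; "moment": the same for the moment, N m; "opening": finger opening in m; "gripper_force": force on a finger pad.
Only numpy, scipy, OpenCV 4.12 (cv2) and the standard library are available. Lean on these libraries where they do the work, as an engineer would, in place of code of your own. Each camera call takes 0.05 s, during which the arm holds its last target. There are 200 camera calls.

## Working session

There is one attempt and no reset: what is moved stays moved. The work goes in short steps, Python scripts to look and compute and a tool call to move; the robot and the scene stay as the last step left them, time stands still between calls to the robot, and variables do not carry over. Pictures are saved under pics/ and viewed, at most 10 in all, crops included, and the job is handed in when it is done.

Besides the shell and the picture viewer there is one more tool, called by a JSON object that holds its "api" and its "payload". play_rows: Moves the arm, as the interface text tells. Its arguments: {"type":"object","properties":{"commands":{"type":"array","items":{"type":"array","items":{"type":"array","items":{"type":"number"}}}}},"required":["commands"]}

```bash
mkdir -p pics; cat > h.py <<'E'
import numpy as np, cv2
from plant import ctrl
from scipy.spatial.transform import Rotation as R
def save(p,n): cv2.imwrite('pics/'+n+'.png',p['color'][:,:,::-1])
def cam(p,obs=None):
    if 'hand_eye' in p:
        T=np.eye(4);T[:3,:3]=R.from_euler('xyz',obs['orientation'],degrees=True).as_matrix();T[:3,3]=obs['tool_pos']
        T=T@np.array(p['hand_eye']);return T[:3,:3],T[:3,3]
    return np.array(p['rotation']),np.array(p['origin'])
def proj(p,X,obs=None):
    Rm,o=cam(p,obs);c=(np.atleast_2d(X)-o)@Rm;s=c[:,:2]/c[:,2:]
    s=s*(1+p['k1']*(s**2).sum(1,keepdims=True));K=np.array(p['camera_matrix'])
    return s@K[:2,:2].T+K[:2,2]
def ray(p,uv,z,obs=None):
    Rm,o=cam(p,obs);K=np.array(p['camera_matrix'])
    d=np.linalg.solve(K[:2,:2],(np.atleast_2d(np.array(uv,float))-K[:2,2]).T).T
    s=d.copy()
    for _ in range(30): s=d/(1+p['k1']*(s**2).sum(1,keepdims=True))
    v=np.c_[s,np.ones(len(s))]@Rm.T
    return o+v*((z-o[2])/v[:,2])[:,None]
E
python3 - <<'E'
from h import *
o=ctrl.get_obs();print(o)
for n in ['top','scene']:
    p=ctrl.snapshot(n);save(p,n+'0');print(n,p['camera_matrix'],p['k1'],p['origin'],p['rotation'])
    for t in ['tube_rack','bay','gate','gate_handle','gate_buffer','specimen_pot','timer','plain_bottle']:
        print(t,[(np.round(d['bbox']),round(d['conf'],2)) for d in ctrl.find_in(p,t)][:3])
E
```

```text
{'clock': 0.0, 'joint_pos': array([ 8.97302434e+01,  2.05909468e+01,  6.32103318e-01, -1.94055952e-02,
       -7.01353798e+01, -1.65048833e+01]), 'qvel': array([ 0.04929   , -0.03883623, -0.03482656,  0.01461175,  0.04100975,
       -0.01239195]), 'tau': array([ 1.24740716e-03, -5.82712591e+01,  2.93045032e+01,  6.99658424e+00,
        6.97313400e-03, -1.45112463e-04]), 'tool_pos': array([0.19472214, 0.64578076, 0.22561776]), 'orientation': array([ 1.79904476e+02, -9.28035162e-03, -1.67812412e+01]), 'force': array([-1.16047959, -0.60520446,  0.39549666]), 'moment': array([ 0.03479349, -0.03850124,  0.03562902]), 'gripper_force': 0.0, 'opening': 0.0873085499857457}
top [[443.63164514   0.         279.46314757]
 [  0.         443.63164514 202.67697655]
 [  0.           0.           1.        ]] -0.08273360762484867 [-0.04379317 -0.37830508  0.9694822 ] [-141.78467621    0.72703397  -66.14537713]
tube_rack [(array([337., 245.,  68.,  92.]), 0.63)]
bay [(array([121., 141., 202., 122.]), 0.73)]
gate [(array([237., 178.,  53.,  26.]), 0.64)]
gate_handle [(array([238., 173.,  50.,  33.]), 0
[... 168 characters left out ...]
y([241., 155.,  23.,  22.]), 0.68)]
plain_bottle [(array([326., 162.,  19.,  38.]), 0.67)]
scene [[384.34965132   0.         280.03939935]
 [  0.         384.34965132 208.7823392 ]
 [  0.           0.           1.        ]] -0.021772454360237115 [ 0.13871605 -0.73682869  0.48251585] [-118.02921736    1.02813346  -37.51103933]
tube_rack [(array([245., 261., 128.,  88.]), 0.81), (array([348., 235.,  33.,  39.]), 0.24)]
bay [(array([146., 124., 165., 143.]), 0.92)]
gate [(array([239., 183.,  48.,  31.]), 0.68)]
gate_handle []
gate_buffer []
specimen_pot [(array([350., 234.,  33.,  43.]), 0.93)]
timer [(array([266., 185.,  26.,  13.]), 0.5)]
plain_bottle [(array([333., 183.,  18.,  48.]), 0.84)]
```

```bash
sed -i "s/return np.array(p\['rotation'\]),/return R.from_euler('xyz',p['rotation'],degrees=True).as_matrix(),/" h.py
python3 - <<'E'
import cv2
a=cv2.imread('pics/top0.png')[110:360,100:430]; cv2.imwrite('pics/top0c.png',cv2.resize(a,None,fx=2.4,fy=2.4,interpolation=2))
a=cv2.imread('pics/scene0.png')[100:370,130:400]; cv2.imwrite('pics/scene0c.png',cv2.resize(a,None,fx=2.2,fy=2.2,interpolation=2))
E
```

```text
(no output)
```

View pics/top0c.png

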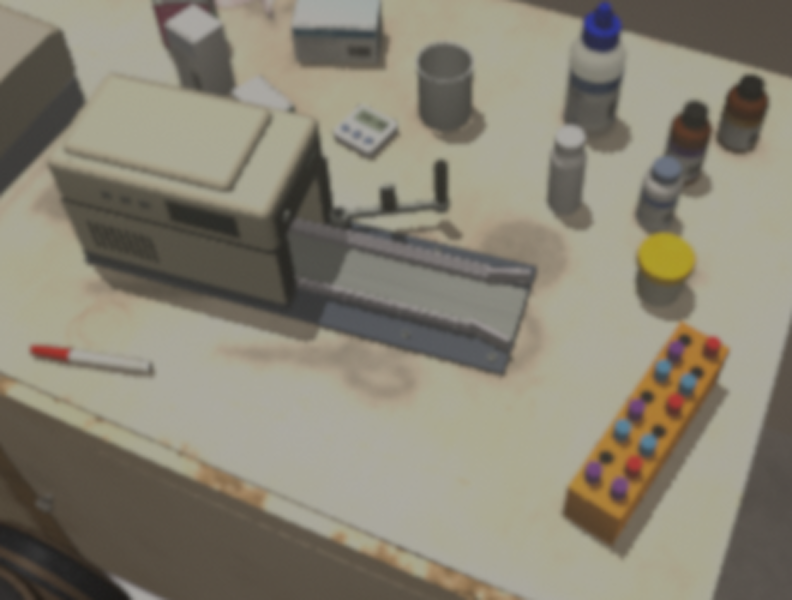

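View pics/scene0c.png

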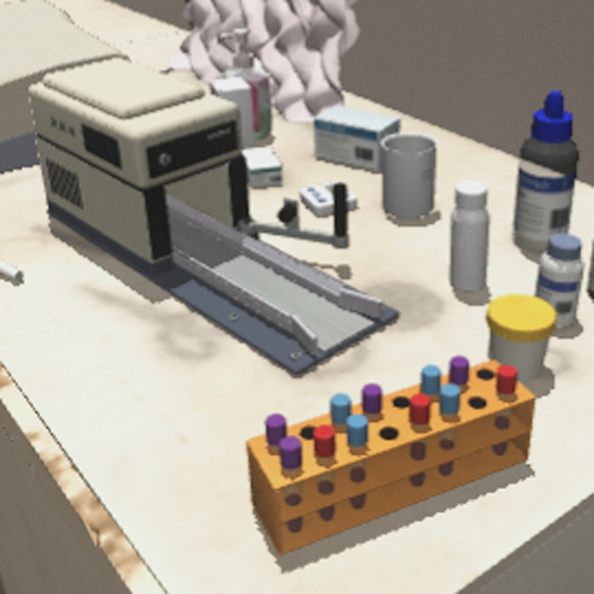

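```bash
cat > fit.py <<'E'
from h import *
from scipy.optimize import least_squares
T=ctrl.snapshot('top');S=ctrl.snapshot('scene')
t=lambda a:np.array(a,float)/2.4+[100,110]
s=lambda a:np.array(a,float)/2.2+[130,100]
def fit(obs,x0):
    def f(q):
        r=[]
        for p,uv,X in obs:
            c,si=np.cos(q[2]),np.sin(q[2]);X=np.array(X)
            W=[q[0]+c*X[0]-si*X[1],q[1]+si*X[0]+c*X[1],X[2]]
            r.append(proj(p,W)[0]-uv)
        return np.array(r).ravel()
    g=least_squares(f,x0,loss='soft_l1');print(np.round(g.x,4),np.degrees(g.x[2]));print(np.round(f(g.x).reshape(-1,2),1).tolist());return g.x
def z(p,uv,h): return np.round(ray(p,uv,h)[0],3)
for n,uv,h in [('near-end',(570,490),.065),('far r',(728,352),.065),('far l',(685,323),.065),('plate',(535,268),.009),('plate2',(502,372),.009),('pot',(665,255),.064),('bottle',(570,135),.118),('timer',(365,128),.018),('handle',(441,163),.102)]: print(n,z(T,t(uv),h))
for n,uv,h in [('near-end',(248,440),.065),('far r',(530,400),.065),('far l',(490,364),.065),('plate',(398,315),.009),('plate2',(300,370),.009),('pot',(522,312),.064),('bottle',(471,188),.118),('handle',(341,186),.102)]: print('S',n,z(S,s(uv),h))
E
python3 fit.py
```

```text
near-end [ 0.371 -0.321  0.065]
far r [ 0.57  -0.416  0.065]
far l [ 0.586 -0.367  0.065]
plate [ 0.63  -0.194  0.009]
plate2 [ 0.492 -0.209  0.009]
pot [ 0.661 -0.325  0.064]
bottle [ 0.736 -0.188  0.118]
timer [0.739 0.069 0.018]
handle [ 0.656 -0.069  0.102]
S near-end [ 0.374 -0.319  0.065]
S far r [ 0.569 -0.417  0.065]
S far l [ 0.579 -0.366  0.065]
S plate [ 0.627 -0.2    0.009]
S plate2 [ 0.496 -0.212  0.009]
S pot [ 0.66  -0.329  0.064]
S bottle [ 0.731 -0.193  0.118]
S handle [ 0.653 -0.075  0.102]
```

```bash
cat >> h.py <<'E'
def row(pos,rpy=None,obs=None):
    o=obs or ctrl.get_obs();A=R.from_euler('xyz',o['orientation'],degrees=True)
    B=A if rpy is None else R.from_euler('xyz',rpy,degrees=True)
    return np.round(np.r_[(A.inv()*B).as_rotvec(),A.inv().apply(np.array(pos)-o['tool_pos'])*100],3).tolist()
E
python3 - <<'E'
from h import *
print(row([.40,.50,.36]),row([.5,.2,.38]),row([.5,-.12,.38]))
E
```

```text
[0.0, 0.0, 0.0, 23.864, 8.079, -13.342] [0.0, 0.0, 0.0, 42.098, 33.916, -15.344] [0.0, 0.0, 0.0, 51.335, 64.554, -15.346]
```

{"api": "play_rows", "payload": {"commands": [[[0,0,0,23.9,8.1,-13.3,8.7],[0,0,0,23.9,8.1,-13.3,8.7],[0,0,0,23.9,8.1,-13.3,8.7],[0,0,0,23.9,8.1,-13.3,8.7],[0,0,0,23.9,8.1,-13.3,8.7],[0,0,0,23.9,8.1,-13.3,8.7],[0,0,0,23.9,8.1,-13.3,8.7],[0,0,0,23.9,8.1,-13.3,8.7]]]}}

```text
clock: 1.67
tool_pos: [0.4049, 0.4973, 0.3642]
orientation: [-179.7, -0.2, -17.0]
force: [-1.3, 1.0, 0.0]
opening: 0.0869
gripper_force: 0.0
```

{"api": "play_rows", "payload": {"commands": [[[0,0,0,18.2,25.8,-2,8.7],[0,0,0,18.2,25.8,-2,8.7],[0,0,0,18.2,25.8,-2,8.7],[0,0,0,18.2,25.8,-2,8.7],[0,0,0,18.2,25.8,-2,8.7],[0,0,0,18.2,25.8,-2,8.7],[0,0,0,18.2,25.8,-2,8.7],[0,0,0,18.2,25.8,-2,8.7]]]}}

```text
clock: 2.33
tool_pos: [0.5005, 0.1969, 0.3805]
orientation: [-180.0, -0.1, -16.8]
force: [0.1, 0.1, 0.8]
opening: 0.0871
gripper_force: 0.0
```

{"api": "play_rows", "payload": {"commands": [[[0,0,0,9.2,30.6,0,8.7],[0,0,0,9.2,30.6,0,8.7],[0,0,0,9.2,30.6,0,8.7],[0,0,0,9.2,30.6,0,8.7],[0,0,0,9.2,30.6,0,8.7],[0,0,0,9.2,30.6,0,8.7],[0,0,0,9.2,30.6,0,8.7],[0,0,0,9.2,30.6,0,8.7]]]}}

```text
clock: 3.0
tool_pos: [0.4991, -0.1223, 0.3799]
orientation: [180.0, -0.0, -16.8]
force: [1.0, 0.5, 0.4]
opening: 0.0871
gripper_force: 0.0
```

```bash
python3 - <<'E'
from h import *
o=ctrl.get_obs();p=ctrl.snapshot('wrist');save(p,'w1');np.save('w1.npy',dict(p=p,o=o),allow_pickle=True)
print(o['clock'],o['tool_pos'],o['orientation'],np.round(o['joint_pos'],1),p['hand_eye'])
big=cv2.resize(cv2.imread('pics/w1.png'),None,fx=1.4,fy=1.4,interpolation=2);cv2.imwrite('pics/w1b.png',big)
E
```

```text
3.0 [ 0.49914347 -0.12227621  0.37993566] [ 1.79995439e+02 -3.74226560e-02 -1.68311126e+01] [  8.2   1.4  -3.8   0.  -84.7  65. ] [[-1.23174195e-04 -9.63998497e-01 -2.65907659e-01  7.06853773e-02]
 [ 9.99999576e-01 -3.61317983e-04  8.46669293e-04 -9.82364815e-04]
 [-9.12265145e-04 -2.65907442e-01  9.63998133e-01 -1.57883993e-01]
 [ 0.00000000e+00  0.00000000e+00  0.00000000e+00  1.00000000e+00]]
```

View pics/w1b.png

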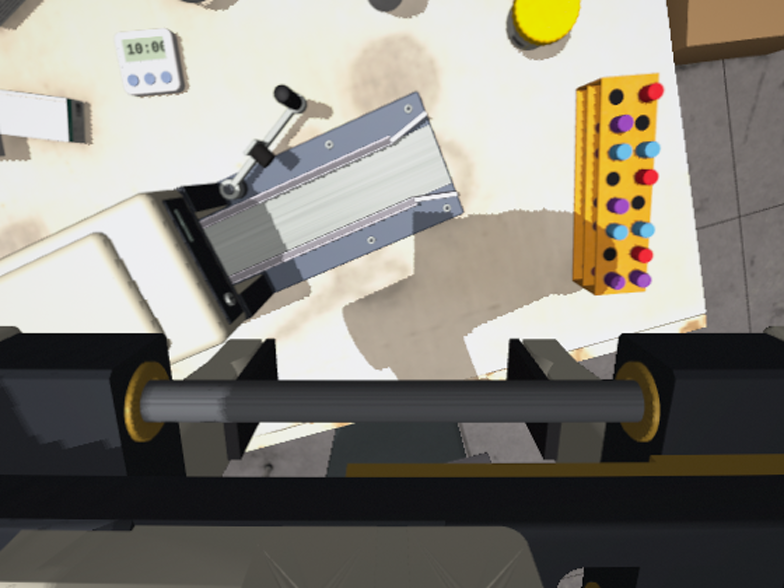

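```bash
cat > m.py <<'E'
from h import *
d=np.load('w1.npy',allow_pickle=True).item();p,o=d['p'],d['o']
g=lambda n,uv,h:print(n,np.round(ray(p,np.array(uv)/1.4,h,o)[0],4))
for a in [('plateA(-y)',(417,92),.009),('plateB(+y)',(462,213),.009),('laneEnd-',(429,123),.012),('laneEnd+',(455,190),.012),('handle',(289,92),.102),('hinge',(230,187),.045),('r0',(600,81),.065),('r1',(659,72),.065),('r2',(596,294),.065),('r3',(646,292),.065),('housetop',(150,193),.19),('houseB',(245,318),.19)]: g(*a)
E
python3 m.py
```

```text
plateA(-y) [ 0.633 -0.191  0.009]
plateB(+y) [ 0.4931 -0.2049  0.009 ]
laneEnd- [ 0.5985 -0.1946  0.012 ]
laneEnd+ [ 0.5208 -0.2035  0.012 ]
handle [ 0.6546 -0.073   0.102 ]
hinge [0.5962 0.0284 0.045 ]
r0 [ 0.585  -0.3579  0.065 ]
r1 [ 0.5768 -0.4143  0.065 ]
r2 [ 0.3742 -0.3161  0.065 ]
r3 [ 0.3606 -0.3691  0.065 ]
housetop [0.6013 0.038  0.19  ]
houseB [0.4877 0.006  0.19  ]
```

```bash
cat >> m.py <<'E'
for a,b in [((215,208),(388,143)),((235,283),(415,200))]:
    P=ray(p,np.array([a,b])/1.4,.033,o);v=P[0]-P[1];print('guide',P[:,:2].round(4).tolist(),np.degrees(np.arctan2(v[1],v[0])))
print(row([.473,-.366,.15],[180,0,-11.7]))
E
python3 m.py|tail -3
```

```text
guide [[0.5807, 0.0569], [0.5905, -0.1454]] 92.77250940350619
guide [[0.4949, 0.0679], [0.525, -0.1563]] 97.6497788289575
[0.001, -0.0, -0.091, 4.516, 23.794, 23.009]
```

{"api": "play_rows", "payload": {"commands": [[[0,0,-0.091,4.5,23.8,18,8.7],[0,0,-0.091,4.5,23.8,18,8.7],[0,0,-0.091,4.5,23.8,18,8.7],[0,0,-0.091,4.5,23.8,18,8.7],[0,0,-0.091,4.5,23.8,18,8.7],[0,0,-0.091,4.5,23.8,18,8.7],[0,0,-0.091,4.5,23.8,18,8.7],[0,0,-0.091,4.5,23.8,18,8.7]]]}}

```text
clock: 3.72
tool_pos: [0.4716, -0.3626, 0.1947]
orientation: [-179.9, 0.3, -11.7]
force: [-0.9, 1.2, -1.4]
opening: 0.0872
gripper_force: 0.0
```

```bash
python3 - <<'E'
from h import *
o=ctrl.get_obs();p=ctrl.snapshot('wrist');save(p,'w2');print(o['tool_pos'],o['orientation'],row([.473,-.366,.028],[180,0,-11.7]))
E
```

```text
[ 0.47162807 -0.36262525  0.19473932] [-179.92585501    0.34797258  -11.72699975] [-0.001, 0.006, -0.001, 0.302, 0.345, 16.708]
```

View pics/w2.png

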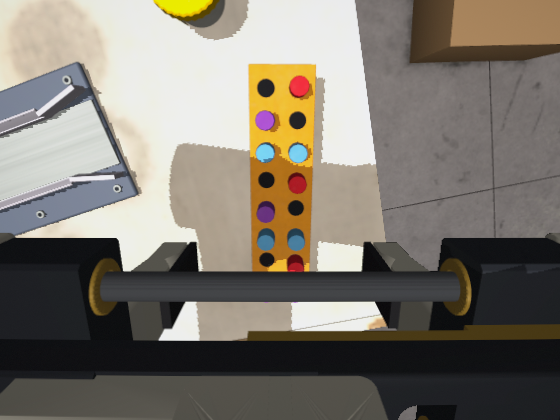

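The rack (columns 250–315) lies midway between the fingers (about column 281) and is parallel to them, so I can descend and grip.

{"api": "play_rows", "payload": {"commands": [[[0,0,0,0.2,0.2,4,8.7],[0,0,0,0.2,0.2,8,8.7],[0,0,0,0.2,0.2,12,8.7],[0,0,0,0.2,0.2,14.5,8.7],[0,0,0,0.2,0.2,16,8.7],[0,0,0,0.2,0.2,16.6,8.7],[0,0,0,0.2,0.2,16.6,8.7],[0,0,0,0.2,0.2,16.6,8.7]]]}}

```text
clock: 4.43
tool_pos: [0.4768, -0.3626, 0.0347]
orientation: [180.0, -0.1, -11.5]
force: [-0.8, -0.3, 1.5]
opening: 0.0867
gripper_force: 0.0
```

{"api": "play_rows", "payload": {"commands": [[[0,0,0,0,0,0,5],[0,0,0,0,0,0,5],[0,0,0,0,0,0,5],[0,0,0,0,0,0,5],[0,0,0,0,0,0,5],[0,0,0,0,0,0,5],[0,0,0,0,0,0,5],[0,0,0,0,0,0,5]]]}}

```text
clock: 5.1
tool_pos: [0.476, -0.3629, 0.0341]
orientation: [180.0, -0.0, -11.6]
force: [-0.9, -0.6, 5.7]
opening: 0.0552
gripper_force: 30.0
```

```bash
python3 - <<'E'
from h import *
o=ctrl.get_obs();print(o['tool_pos'],o['orientation'],o['force'],o['opening'],o['gripper_force'],o['joint_pos'].round(1))
a=np.radians(95.5);xb=np.array([np.cos(a),np.sin(a)]);O=np.array([.538,.040])
W=O-.19*xb;print(W)
o2=dict(o);print(row([.473,-.366,.13]));
print(row([W[0],W[1],.13],[180,0,-84.5]))
E
```

```text
[ 0.47604977 -0.36294303  0.03414659] [ 1.79976154e+02 -4.30427428e-02 -1.15634277e+01] [-0.94929146 -0.60780583  5.68036562] 0.0552026865868722 29.987295269966125 [-18.6  24.2 -22.1   0.  -43.6  97. ]
[ 0.55621069 -0.14912528]
[0.0, 0.0, 0.0, -0.23, 0.365, -9.585]
[-0.0, -0.001, 1.273, 3.575, -22.551, -9.592]
```

{"api": "play_rows", "payload": {"commands": [[[0,0,0,0,0,-2,5],[0,0,0,0,0,-5,5],[0,0,0,0,0,-8,5],[0,0,0,0,0,-11,5],[0,0,0.08,0,-1,-12,5],[0,0,0.18,0,-3,-12,5],[0,0,0.28,0,-5,-12,5],[0,0,0.38,0,-7,-12,5]]]}}

```text
clock: 5.77
tool_pos: [0.4889, -0.2928, 0.1526]
orientation: [-180.0, 0.1, -33.7]
force: [0.5, 0.4, -4.6]
opening: 0.056
gripper_force: 30.0
```

```bash
python3 - <<'E'
from h import *
o=ctrl.get_obs();print(o['tool_pos'],o['orientation'],o['force'],o['opening'],o['gripper_force'])
print(row([.5562,-.1491,.154],[180,0,-84.5]))
E
```

```text
[ 0.48890171 -0.29280163  0.15263819] [-1.79978059e+02  1.11663420e-01 -3.36927591e+01] [ 0.47244896  0.43096024 -4.59241322] 0.055975014172185845 29.966357052326202
[0.001, 0.002, 0.887, -2.373, -15.69, -0.126]
```

{"api": "play_rows", "payload": {"commands": [[[0,0,0.11,-0.3,-2,0,5],[0,0,0.22,-0.6,-4,0,5],[0,0,0.33,-0.9,-6,0,5],[0,0,0.44,-1.2,-8,0,5],[0,0,0.55,-1.5,-10,0,5],[0,0,0.66,-1.8,-12,0,5],[0,0,0.77,-2.1,-14,0,5],[0,0,0.88,-2.4,-15.7,0,5]]]}}

```text
clock: 6.43
tool_pos: [0.5555, -0.1481, 0.1523]
orientation: [179.9, 0.1, -84.1]
force: [-0.7, 0.4, -4.5]
opening: 0.056
gripper_force: 30.0
```

{"api": "play_rows", "payload": {"commands": [[[0,0,0,0,0,0,5],[0,0,0,0,0,0,5]]]}}

```text
clock: 6.6
tool_pos: [0.5554, -0.1486, 0.1523]
orientation: [179.9, 0.0, -83.6]
force: [-0.3, -0.1, -4.6]
opening: 0.0558
gripper_force: 30.0
```

```bash
cat > l.py <<'E'
from h import *
import sys
n=sys.argv[1]
o=ctrl.get_obs();print(o['clock'],o['tool_pos'],o['orientation'],o['force'],o['opening'],o['gripper_force'],o['joint_pos'].round(1))
ims=[]
for c in ['top','wrist']:
    p=ctrl.snapshot(c);save(p,n+c);im=p['color'][:,:,::-1]
    ims.append(cv2.resize(im[130:330,210:410],(400,400),interpolation=2) if c=='top' else cv2.resize(im,(400,300)) )
ims[1]=cv2.copyMakeBorder(ims[1],0,100,0,0,0)
cv2.imwrite('pics/'+n+'.png',np.hstack(ims))
print(row([.5562,-.1491,.154],[180,0,-84.5]))
E
python3 l.py a1
```

```text
6.6 [ 0.55541594 -0.14858959  0.15234495] [ 1.79869667e+02  4.72927229e-02 -8.36237396e+01] [-0.33420484 -0.11185731 -4.61176803] 0.05579755539492277 29.97332274913788 [  4.5  14.7 -17.9  -0.1 -57.5   1.9]
[0.002, 0.0, 0.015, -0.049, -0.107, -0.128]
```

View pics/a1.png

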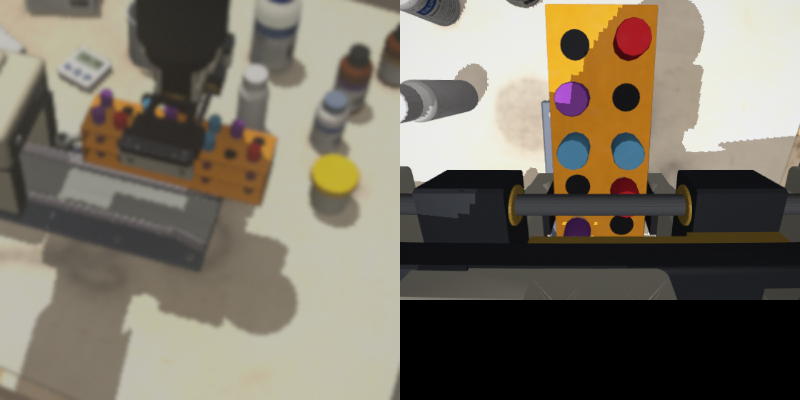

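{"api": "play_rows", "payload": {"commands": [[[0,0,0.015,0,-0.1,2,5],[0,0,0.015,0,-0.1,4,5],[0,0,0.015,0,-0.1,6,5],[0,0,0.015,0,-0.1,7.5,5],[0,0,0.015,0,-0.1,8.5,5],[0,0,0.015,0,-0.1,9,5],[0,0,0.015,0,-0.1,9.5,5],[0,0,0.015,0,-0.1,9.5,5]]]}}

```text
clock: 7.37
tool_pos: [0.5569, -0.1498, 0.058]
orientation: [180.0, 0.0, -84.6]
force: [0.5, -0.4, -4.8]
opening: 0.0555
gripper_force: 30.0
```

{"api": "play_rows", "payload": {"commands": [[[0,0,0,0,0,0.3,5],[0,0,0,0,0,0.6,5],[0,0,0,0,0,0.6,5]]]}}

```text
clock: 7.62
tool_pos: [0.557, -0.1495, 0.0524]
orientation: [-180.0, 0.0, -84.6]
force: [-0.1, -0.1, -5.9]
opening: 0.056
gripper_force: 30.0
```

```bash
python3 l.py a2
```

```text
7.6167 [ 0.55698011 -0.149482    0.05237779] [-1.79993756e+02  1.01872164e-02 -8.46183480e+01] [-0.08871437 -0.09668239 -5.88724526] 0.05599357066656029 29.972675442695618 [  4.4  21.2 -24.1  -0.  -44.7   1. ]
[-0.0, -0.0, -0.002, -0.049, 0.084, -10.126]
```

View pics/a2.png

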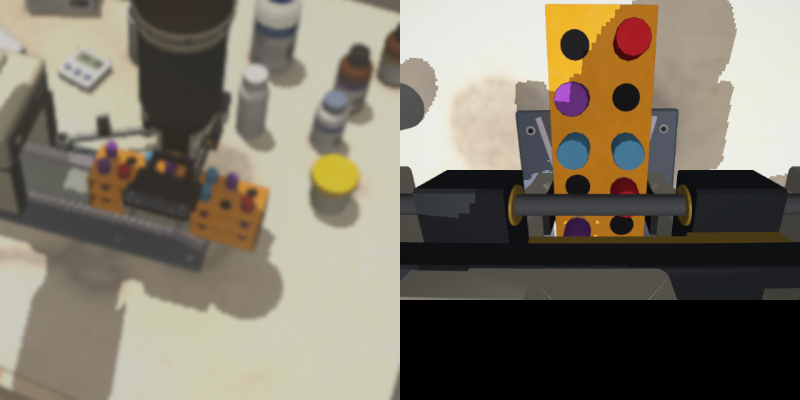

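The rack sits between the lead-ins, even on both sides (wrist columns 543 and 655). I'll lower it the last few mm.

{"api": "play_rows", "payload": {"commands": [[[0,0,0,0,0,0.3,5],[0,0,0,0,0,0.5,5],[0,0,0,0,0,0.5,5]]]}}

```text
clock: 7.97
tool_pos: [0.557, -0.1495, 0.0472]
orientation: [180.0, 0.0, -84.6]
force: [0.1, -0.0, -4.2]
opening: 0.0561
gripper_force: 30.0
```

{"api": "play_rows", "payload": {"commands": [[[0,0,0,0,0,0.15,5],[0,0,0,0,0,0.15,5]]]}}

```text
clock: 8.13
tool_pos: [0.5571, -0.1495, 0.0461]
orientation: [-180.0, -0.0, -84.6]
force: [-1.1, 0.0, -3.9]
opening: 0.0556
gripper_force: 30.0
```

{"api": "play_rows", "payload": {"commands": [[[0,0,0,0,0,0.15,5],[0,0,0,0,0,0.15,5]]]}}

```text
clock: 8.3
tool_pos: [0.5571, -0.1495, 0.0461]
orientation: [-180.0, -0.0, -84.6]
force: [-5.2, 2.8, 10.2]
opening: 0.0562
gripper_force: 30.0
```

{"api": "play_rows", "payload": {"commands": [[[0,0,0,0,0,0.12,5],[0,0,0,0,0,0.12,5]]]}}

```text
clock: 8.47
tool_pos: [0.5571, -0.1495, 0.046]
orientation: [-180.0, -0.0, -84.6]
force: [-8.9, 4.9, 21.9]
opening: 0.0556
gripper_force: 30.0
```

{"api": "play_rows", "payload": {"commands": [[[0,0,0,0,0,-0.28,5],[0,0,0,-0.7,0,-0.28,5],[0,0,0,-1.5,0,-0.28,5],[0,0,0,-2.3,0,-0.28,5],[0,0,0,-3,0,-0.28,5],[0,0,0,-3,0,-0.28,5]]]}}

```text
clock: 8.97
tool_pos: [0.5543, -0.1181, 0.0461]
orientation: [-180.0, 0.0, -84.5]
force: [0.1, 1.0, -0.2]
opening: 0.0562
gripper_force: 30.0
```

{"api": "play_rows", "payload": {"commands": [[[0,0,0,-0.8,0,0,5],[0,0,0,-1.6,0,0,5],[0,0,0,-2.4,0,0,5],[0,0,0,-3.2,0,0,5],[0,0,0,-4,0,0,5],[0,0,0,-4,0,0,5]]]}}

```text
clock: 9.47
tool_pos: [0.5506, -0.0781, 0.0462]
orientation: [-180.0, 0.0, -84.5]
force: [1.9, 0.8, -3.1]
opening: 0.0555
gripper_force: 30.0
```

{"api": "play_rows", "payload": {"commands": [[[0,0,0,0,0,0,7.6],[0,0,0,0,0,0,7.6],[0,0,0,0,0,0,7.6],[0,0,0,0,0,0,7.6]]]}}

```text
clock: 9.8
tool_pos: [0.5504, -0.0801, 0.0462]
orientation: [180.0, -0.0, -84.6]
force: [0.0, -0.7, 0.5]
opening: 0.074
gripper_force: 0.0
```

{"api": "play_rows", "payload": {"commands": [[[0,0,0,0,0,-3,7.6],[0,0,0,0,0,-6,7.6],[0,0,0,0,0,-9,7.6],[0,0,0,2,0,-12,7.6],[0,0,0,6,0,-13,5],[0,0,0,10,0,-13,3],[0,0,0,14,0,-13,0],[0,0,0,16,0,-13,0]]]}}

```text
clock: 10.47
tool_pos: [0.5653, -0.2429, 0.1766]
orientation: [-180.0, -0.0, -84.7]
force: [1.3, -0.2, 0.7]
opening: 0.0546
gripper_force: 0.0
```

```bash
cat > b.py <<'E'
from h import *
YB=95.5;O=np.array([.5383,.040]);a=np.radians(YB);xb=np.array([np.cos(a),np.sin(a)]);yb=np.array([-xb[1],xb[0]])
def tgt(x,y,z,lean,yaw=-84.5):
    r=(R.from_euler('z',yaw,degrees=True)*R.from_euler('x',180,degrees=True)*R.from_euler('y',-lean,degrees=True)).as_euler('xyz',degrees=True)
    W=O+x*xb+y*yb;return row([*W,z],r)
def st():
    o=ctrl.get_obs();d=o['tool_pos'][:2]-O;print(round(o['clock'],2),'bay',(d@xb).round(4),(d@yb).round(4),o['tool_pos'].round(4),o['orientation'].round(1),o['force'].round(1),o['opening'].round(3),o['joint_pos'].round(0))
E
python3 -c "
from b import *
st();print(tgt(-.26,0,.16,48));print(tgt(-.26,0,.065,48))"
```

```text
Traceback (most recent call last):
  File "b.py", line 7, in st
    o=ctrl.get_obs();d=o['tool_pos'][:2]-O;print(round(o['clock'],2),'bay',(d@xb).round(4),(d@yb).round(4),o['tool_pos'].round(4),o['orientation'].round(1),o['force'].round(1),o['opening'].round(3),o['joint_pos'].round(0))
                                                                                                                                                                                ^^^^^^^^^^^^^^^^^^
AttributeError: 'float' object has no attribute 'round'
```

```bash
sed -i "s/o\['opening'\].round(3)/round(o['opening'],3)/" b.py; python3 -c "
from b import *
st();print(tgt(-.27,0,.16,48));print(tgt(-.26,0,.065,48))"
```

```text
10.47 bay -0.2842 0.0002 [ 0.5653 -0.2429  0.1766] [-180.    -0.   -84.7] [ 1.3 -0.2  0.7] 0.055 [ -5.  17. -11.   0. -62.  10.]
[-0.002, -0.838, -0.003, -1.417, -0.017, 1.66]
[-0.002, -0.838, -0.003, -2.422, -0.007, 11.16]
```

{"api": "play_rows", "payload": {"commands": [[[0,-0.1,0,0,0,0,0],[0,-0.22,0,0,0,0,0],[0,-0.34,0,0,0,0,0],[0,-0.46,0,0,0,0,0],[0,-0.58,0,0,0,0,0],[0,-0.7,0,0,0,0,0],[0,-0.84,0,0,0,1,0],[0,-0.84,0,0,0,1.6,0]]]}}

```text
clock: 11.13
tool_pos: [0.5634, -0.2417, 0.1545]
orientation: [179.4, 48.8, -85.4]
force: [-1.4, 0.6, -2.8]
opening: 0.0027
gripper_force: 0.0
```

```bash
python3 -c "
from b import *
st();print(tgt(-.265,0,.1,48));print(tgt(-.265,0,.06,48));print(tgt(-.23,0,.06,48))"
```

```text
11.13 bay -0.2828 0.002 [ 0.5634 -0.2417  0.1545] [179.4  48.8 -85.4] [-1.4  0.6 -2.8] 0.003 [ -31.   39.   20.  -38. -102.   38.]
[-0.001, 0.015, -0.01, 2.934, -0.228, 4.928]
[-0.001, 0.015, -0.01, 5.946, -0.256, 7.56]
[-0.001, 0.015, -0.01, 3.643, -0.229, 10.196]
```

{"api": "play_rows", "payload": {"commands": [[[0,0.015,-0.01,2,-0.1,2.5,0],[0,0.015,-0.01,4,-0.2,5,0],[0,0.015,-0.01,6,-0.2,7.6,0],[0,0.015,-0.01,6,-0.2,7.7,0],[0,0.015,-0.01,6,-0.2,7.7,0]]]}}

```text
clock: 11.55
tool_pos: [0.5647, -0.221, 0.0629]
orientation: [-179.7, 47.4, -84.0]
force: [-0.3, -0.8, -0.1]
opening: 0.0005
gripper_force: 0.0
```

```bash
python3 -c "
from b import *
st();print(tgt(-.22,0,.055,48));print(tgt(-.13,0,.052,48));print(tgt(-.05,0,.052,48))"
```

```text
11.55 bay -0.2623 -0.0013 [ 0.5647 -0.221   0.0629] [-179.7   47.4  -84. ] [-0.3 -0.8 -0.1] 0.001 [-29.  42.  14. -37. -92.  44.]
[0.002, -0.011, 0.006, -2.281, 0.109, 3.65]
[0.002, -0.011, 0.006, -8.155, 0.062, 10.475]
[0.002, -0.011, 0.006, -13.573, 0.018, 16.36]
```

Now push along the lane.

{"api": "play_rows", "payload": {"commands": [[[0,-0.01,0,-1.2,0.1,1.9,0],[0,-0.01,0,-2.3,0.1,3.6,0],[0,-0.01,0,-3.3,0.1,4.8,0],[0,-0.01,0,-4.3,0.1,6,0],[0,-0.01,0,-5.3,0.1,7.1,0],[0,-0.01,0,-6.3,0.1,8.3,0],[0,-0.01,0,-7.3,0.1,9.4,0],[0,-0.01,0,-8.2,0.1,10.5,0]]]}}

```text
clock: 12.22
tool_pos: [0.5531, -0.0905, 0.0559]
orientation: [-179.0, 47.6, -83.4]
force: [1.3, -5.1, 3.8]
opening: 0.0005
gripper_force: 2.6
```

```bash
python3 -c "
from b import *
st();print(tgt(-.05,0,.052,48));print(tgt(-.03,0,.052,48))"
```

```text
12.22 bay -0.1313 -0.0022 [ 0.5531 -0.0905  0.0559] [-179.    47.6  -83.4] [ 1.3 -5.1  3.8] 0.001 [-21.  37.   2. -42. -83.  43.]
[-0.004, -0.007, 0.012, -5.193, 0.186, 6.271]
[-0.004, -0.007, 0.012, -6.541, 0.176, 7.748]
```

```bash
python3 -c "
from b import *
for a in [(-.15,0,.06),(-.15,.013,.061),(-.12,.013,.061),(-.06,.013,.061),(-.03,.013,.061),(-.01,.013,.061)]: print(a,tgt(*a,48))"
```

```text
(-0.15, 0, 0.06) [-0.004, -0.007, 0.012, 0.955, 0.228, -1.656]
(-0.15, 0.013, 0.061) [-0.004, -0.007, 0.012, 0.865, 1.527, -1.729]
(-0.12, 0.013, 0.061) [-0.004, -0.007, 0.012, -1.157, 1.512, 0.487]
(-0.06, 0.013, 0.061) [-0.004, -0.007, 0.012, -5.2, 1.481, 4.92]
(-0.03, 0.013, 0.061) [-0.004, -0.007, 0.012, -7.222, 1.465, 7.136]
(-0.01, 0.013, 0.061) [-0.004, -0.007, 0.012, -8.57, 1.455, 8.614]
```

{"api": "play_rows", "payload": {"commands": [[[0,0,0.012,0.9,0.3,-1.6,0],[0,0,0.012,0.9,1.5,-1.7,0],[0,0,0.012,-0.2,1.5,-0.6,0],[0,0,0.012,-1.2,1.5,0.5,0],[0,0,0.012,-2.2,1.5,1.6,0],[0,0,0.012,-3.2,1.5,2.7,0],[0,0,0.012,-4.2,1.5,3.8,0],[0,0,0.012,-5.2,1.5,4.9,0]]]}}

```text
clock: 12.88
tool_pos: [0.5297, -0.0192, 0.0594]
orientation: [180.0, 47.8, -84.6]
force: [0.8, -5.9, 4.5]
opening: 0.0004
gripper_force: 2.9
```

```bash
python3 - <<'E'
from b import *
st()
for x in (-.03,-.01,0,.01): print(x,tgt(x,.013,.060,48))
p=ctrl.snapshot('top');q=ctrl.snapshot('scene')
a=cv2.resize(p['color'][130:280,180:330,::-1],(400,400),interpolation=2);b=cv2.resize(q['color'][130:280,190:340,::-1],(400,400),interpolation=2)
cv2.imwrite('pics/b1.png',np.hstack([a,b]))
E
```

```text
12.88 bay -0.0581 0.0142 [ 0.5297 -0.0192  0.0594] [180.   47.8 -84.6] [ 0.8 -5.9  4.5] 0.0 [-16.  33.  -4. -45. -79.  41.]
-0.03 [-0.002, -0.004, -0.002, -1.935, -0.115, 2.045]
-0.01 [-0.002, -0.004, -0.002, -3.279, -0.11, 3.526]
0 [-0.002, -0.004, -0.002, -3.951, -0.108, 4.266]
0.01 [-0.002, -0.004, -0.002, -4.623, -0.105, 5.007]
```

View pics/b1.png

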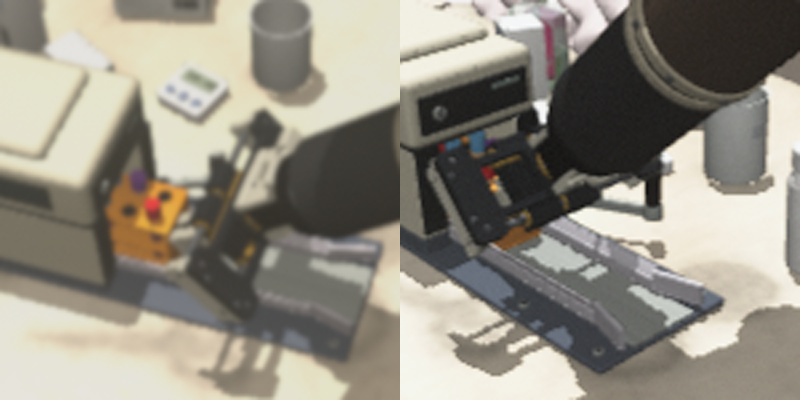

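{"api": "play_rows", "payload": {"commands": [[[0,0,0,-0.9,0,0.9,0],[0,0,0,-1.7,0,1.8,0],[0,0,0,-2.4,0,2.6,0],[0,0,0,-2.9,0,3.1,0],[0,0,0,-3.3,0,3.5,0],[0,0,0,-3.3,0,3.5,0]]]}}

```text
clock: 13.48
tool_pos: [0.5247, 0.0289, 0.0597]
orientation: [179.8, 47.9, -84.8]
force: [-0.3, 0.1, 0.0]
opening: 0.0005
gripper_force: 0.0
```

{"api": "play_rows", "payload": {"commands": [[[0,0,0,-0.17,0,0.19,0],[0,0,0,-0.34,0,0.37,0],[0,0,0,-0.34,0,0.37,0]]]}}

```text
clock: 13.73
tool_pos: [0.5246, 0.0325, 0.0596]
orientation: [179.9, 47.8, -84.8]
force: [0.7, -1.4, 1.0]
opening: 0.0005
gripper_force: 0.8
```

```bash
python3 -c "
from b import *
st();print(tgt(.004,.013,.060,48))"
```

```text
13.73 bay -0.0062 0.0143 [0.5246 0.0325 0.0596] [179.9  47.8 -84.8] [ 0.7 -1.4  1. ] 0.001 [-12.  31.  -7. -47. -76.  39.]
[-0.002, -0.003, -0.003, -0.713, -0.13, 0.73]
```

{"api": "play_rows", "payload": {"commands": [[[0,0,0,-0.15,0,0.16,0],[0,0,0,-0.3,0,0.33,0],[0,0,0,-0.3,0,0.33,0]]]}}

```text
clock: 13.98
tool_pos: [0.5242, 0.0371, 0.0596]
orientation: [179.9, 47.8, -84.8]
force: [0.2, -2.4, -0.0]
opening: 0.0002
gripper_force: 1.1
```

{"api": "play_rows", "payload": {"commands": [[[0,0,0,-0.15,0,0.16,0],[0,0,0,-0.2,0,0.22,0],[0,0,0,-0.2,0,0.22,0]]]}}

```text
clock: 14.23
tool_pos: [0.5238, 0.0401, 0.0596]
orientation: [179.9, 47.8, -84.8]
force: [-0.3, -2.3, 0.7]
opening: 0.0001
gripper_force: 1.1
```

{"api": "play_rows", "payload": {"commands": [[[0,0,0,-0.15,0,0.16,0],[0,0,0,-0.2,0,0.22,0],[0,0,0,-0.2,0,0.22,0]]]}}

```text
clock: 14.48
tool_pos: [0.5235, 0.043, 0.0596]
orientation: [179.9, 47.8, -84.8]
force: [-0.3, -2.6, -0.3]
opening: 0.0006
gripper_force: 1.3
```

{"api": "play_rows", "payload": {"commands": [[[0,0,0,-0.1,0,0.11,0],[0,0,0,-0.2,0,0.22,0],[0,0,0,-0.2,0,0.22,0]]]}}

```text
clock: 14.73
tool_pos: [0.5237, 0.0438, 0.0595]
orientation: [180.0, 47.6, -84.7]
force: [-1.1, -11.7, 2.5]
opening: 0.0007
gripper_force: 5.9
```

{"api": "play_rows", "payload": {"commands": [[[0,0,0,-0.1,0,0.11,0],[0,0,0,-0.2,0,0.22,0],[0,0,0,-0.2,0,0.22,0]]]}}

```text
clock: 14.98
tool_pos: [0.5242, 0.0442, 0.0595]
orientation: [-179.9, 47.4, -84.6]
force: [-0.1, -22.4, 5.0]
opening: 0.0004
gripper_force: 10.9
```

{"api": "play_rows", "payload": {"commands": [[[0,0,0,0.7,0,-0.8,0],[0,0,0,1.3,0,-2.5,0],[0,0,0,1.3,0,-6,0],[0,0,0,1.3,0,-10,0],[0,0,0,1.3,0,-14,0],[0,0,0,1.3,0,-18,0],[0,0,0,1.3,0,-18,0]]]}}

```text
clock: 15.57
tool_pos: [0.5383, -0.0981, 0.1753]
orientation: [-179.6, 47.5, -84.5]
force: [0.4, -0.1, 0.4]
opening: 0.0004
gripper_force: 0.0
```

```bash
python3 - <<'E'
from b import *
st();o=ctrl.get_obs()
print(tgt(-.12,-.155,.2,0))
q=ctrl.snapshot('scene');p=ctrl.snapshot('top')
a=cv2.resize(p['color'][130:280,180:330,::-1],(400,400),interpolation=2);b=cv2.resize(q['color'][130:280,190:340,::-1],(400,400),interpolation=2)
cv2.imwrite('pics/b2.png',np.hstack([a,b]))
E
```

```text
15.57 bay -0.1375 0.0132 [ 0.5383 -0.0981  0.1753] [-179.6   47.5  -84.5] [ 0.4 -0.1  0.4] 0.0 [-21.  28.   5. -41. -92.  35.]
[-0.006, 0.83, -0.003, -2.998, -16.824, -0.262]
```

View pics/b2.png

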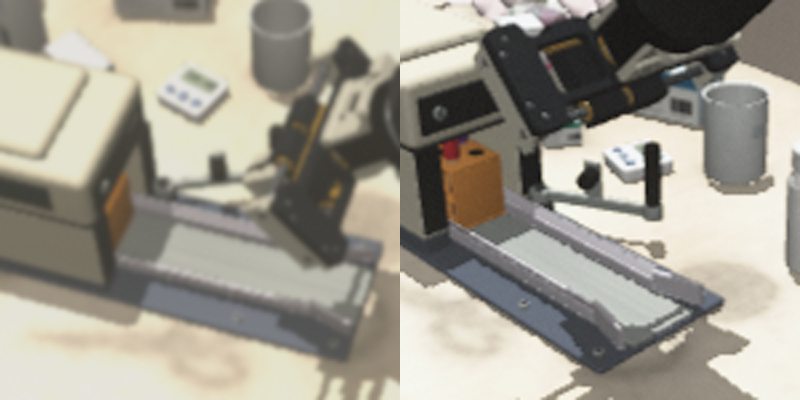

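{"api": "play_rows", "payload": {"commands": [[[0,0.1,0,0,-2,-1,0],[0,0.2,0,-0.5,-5,-1,0],[0,0.32,0,-1,-8,-1,0],[0,0.44,0,-1.5,-11,-1,0],[0,0.56,0,-2,-14,-1,0],[0,0.68,0,-2.5,-16,-1,0],[0,0.8,0,-3,-16.8,-0.3,0],[0,0.83,0,-3,-16.8,-0.3,0]]]}}

```text
clock: 16.33
tool_pos: [0.7026, -0.0529, 0.1931]
orientation: [179.8, -0.0, -84.2]
force: [-0.8, -0.3, -1.5]
opening: 0.0005
gripper_force: 0.0
```

```bash
python3 - <<'E'
from b import *
st();p=ctrl.snapshot('top')
W=ray(p,[447/2.4+100,118/2.4+110],0.0)[0];d=W[:2]-O;print('mug',W,d@xb,d@yb)
o=ctrl.get_obs();w=ctrl.snapshot('wrist');save(w,'w5')
print(tgt(-.12,-.155,.065,0));print(tgt(-.12,-.145,.065,0))
print('handle px in wrist',proj(w,[*(O-.120*xb-.104*yb),.102],o))
print([ (d['bbox'],d['conf']) for d in ctrl.find_in(w,'gate_handle')])
E
```

```text
16.33 bay -0.1082 -0.1547 [ 0.7026 -0.0529  0.1931] [179.8  -0.  -84.2] [-0.8 -0.3 -1.5] 0.001 [ 12.  25.   2.   0. -68.  -6.]
mug [ 0.81026699 -0.0095799   0.        ] -0.07541852040591325 -0.26596288973415305
[0.006, 0.005, 0.003, 1.085, -0.346, 12.728]
[0.006, 0.005, 0.003, 1.082, 0.654, 12.734]
handle px in wrist [[340.76106896 196.13053192]]
[([314.9, 173.2, 58.4, 69.0], 0.86)]
```

View pics/w5.png

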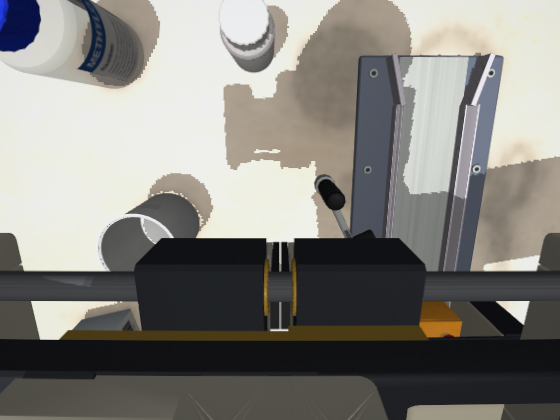

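{"api": "play_rows", "payload": {"commands": [[[0,0,0,1.1,0.4,1,0],[0,0,0,1.1,0.4,4,0],[0,0,0,1.1,0.4,7,0],[0,0,0,1.1,0.4,10,0],[0,0,0,1.1,0.4,11.6,0],[0,0,0,1.1,0.4,11.6,0],[0,0,0,1.1,0.4,11.6,0]]]}}

```text
clock: 17.07
tool_pos: [0.6977, -0.072, 0.0774]
orientation: [179.7, 0.3, -84.8]
force: [1.1, 0.1, 1.2]
opening: 0.0005
gripper_force: 0.0
```

```bash
python3 - <<'E'
from b import *
st()
for f in [2.0,1.8,1.6,1.4,1.2,1.0,.8]:
    x,y=-.014-.116*np.sin(f),-.056+.116*np.cos(f);print(f,round(x,3),round(y,3),tgt(x,y-.029,.074,0))
E
```

```text
17.07 bay -0.1268 -0.1479 [ 0.6977 -0.072   0.0774] [179.7   0.3 -84.8] [1.1 0.1 1.2] 0.0 [ 10.  30.  -5.  -0. -55.  -4.]
2.0 -0.119 -0.104 [0.004, 0.006, -0.006, -0.722, 1.47, 0.353]
1.8 -0.127 -0.082 [0.004, 0.006, -0.006, 0.039, 3.658, 0.359]
1.6 -0.13 -0.059 [0.004, 0.006, -0.006, 0.351, 5.953, 0.367]
1.4 -0.128 -0.036 [0.004, 0.006, -0.006, 0.201, 8.264, 0.378]
1.2 -0.122 -0.014 [0.004, 0.006, -0.006, -0.406, 10.499, 0.391]
1.0 -0.112 0.007 [0.004, 0.006, -0.006, -1.444, 12.569, 0.406]
0.8 -0.097 0.025 [0.004, 0.006, -0.006, -2.874, 14.392, 0.422]
```

{"api": "play_rows", "payload": {"commands": [[[0,0,0,-0.7,1,0.1,0],[0,0,0,-0.5,2.2,0.1,0],[0,0,0,0,3.4,0.1,0],[0,0,0,0.2,4.6,0.1,0],[0,0,0,0.3,5.8,0.1,0],[0,0,0,0.3,7,0.1,0],[0,0,0,0.2,8.2,0.1,0],[0,0,0,0.2,8.2,0.1,0]]]}}

```text
clock: 17.73
tool_pos: [0.6166, -0.0805, 0.0802]
orientation: [-179.9, 0.3, -84.8]
force: [-0.2, 0.1, -0.3]
opening: 0.0001
gripper_force: 0.0
```

{"api": "play_rows", "payload": {"commands": [[[0,0,0,-0.2,1,0,0],[0,0,0,-0.6,2.2,0,0],[0,0,0,-1.1,3.3,0,0],[0,0,0,-1.6,4.4,0,0],[0,0,0,-2.3,5.3,0,0],[0,0,0,-3,6.2,0,0],[0,0,0,-3,6.2,0,0]]]}}

```text
clock: 18.32
tool_pos: [0.5514, -0.0547, 0.0787]
orientation: [179.9, 0.3, -84.7]
force: [-1.4, -0.4, -0.3]
opening: 0.0007
gripper_force: 0.0
```

```bash
python3 - <<'E'
from b import *
st();p=ctrl.snapshot('top');q=ctrl.snapshot('scene')
for n,r in(('top',p),('sc',q)): print(n,[(d['bbox'],d['conf']) for d in ctrl.find_in(r,'gate_handle')][:2])
a=cv2.resize(p['color'][130:280,180:330,::-1],(400,400),interpolation=2);b=cv2.resize(q['color'][130:280,190:340,::-1],(400,400),interpolation=2)
cv2.imwrite('pics/b3.png',np.hstack([a,b]))
E
```

```text
18.32 bay -0.0955 -0.004 [ 0.5514 -0.0547  0.0787] [179.9   0.3 -84.7] [-1.4 -0.4 -0.3] 0.001 [ 14.  18. -25.  -0. -47.  -9.]
top [([239.1, 198.7, 25.9, 36.8], 0.59), ([119.7, 144.0, 203.5, 119.5], 0.51)]
sc [([232.3, 196.7, 11.1, 34.7], 0.83)]
```

View pics/b3.png

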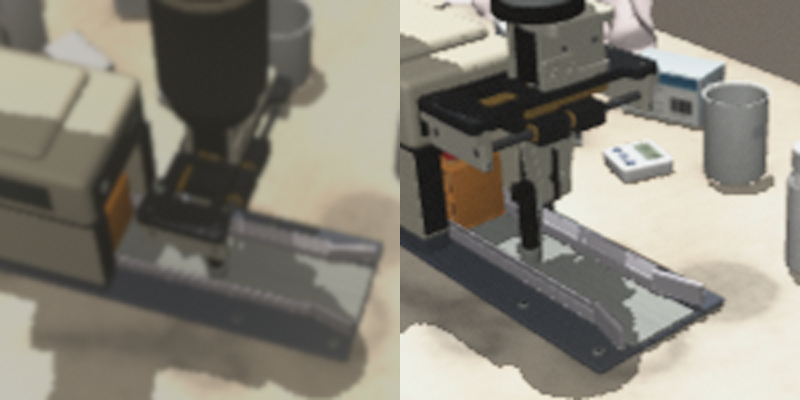

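{"api": "play_rows", "payload": {"commands": [[[0,0,0,0.5,-0.8,0,0],[0,0,0,3,-1,0,0],[0,-0.1,0,6,-1,-0.5,0],[0,-0.22,0,7,0,-0.5,0],[0,-0.34,0,7,1,-0.5,0],[0,-0.46,0,7,2,-0.5,0],[0,-0.58,0,7,3,-0.5,0],[0,-0.7,0,7,3.5,-0.5,0]]]}}

```text
clock: 19.18
tool_pos: [0.5256, -0.1305, 0.084]
orientation: [-179.7, 40.7, -84.6]
force: [0.9, 1.3, -1.1]
opening: 0.0006
gripper_force: 0.0
```

{"api": "play_rows", "payload": {"commands": [[[0,-0.1,0,0,0,0,0],[0,-0.14,0,0,0,0,0],[0,-0.14,0,0,0,0,0]]]}}

```text
clock: 19.43
tool_pos: [0.5239, -0.1313, 0.0796]
orientation: [179.5, 48.7, -85.3]
force: [0.3, -0.6, 0.2]
opening: 0.0003
gripper_force: 0.0
```

```bash
python3 - <<'E'
from b import *
st();q=ctrl.snapshot('scene');print([(d['bbox'],d['conf']) for d in ctrl.find_in(q,'gate_handle')][:2])
for f in [.7,.8,.9,0]:
    X=O+(-.014-.116*np.sin(f))*xb+(-.056+.116*np.cos(f))*yb;print(f,proj(q,[[*X,.102],[*X,.04]]).round(1).tolist())
for a in [(-.12,.035),(-.09,.042),(-.06,.05),(-.04,.054),(-.03,.054)]: print(a,tgt(*a,.072,48))
E
```

```text
19.43 bay -0.1691 0.0307 [ 0.5239 -0.1313  0.0796] [179.5  48.7 -85.3] [ 0.3 -0.6  0.2] 0.0 [-25.  36.   3. -41. -87.  43.]
[([147.1, 126.3, 165.5, 144.5], 0.34)]
0.7 [[229.8, 197.5], [231.9, 221.5]]
0.8 [[234.9, 197.6], [236.9, 221.6]]
0.9 [[240.1, 197.5], [241.9, 221.5]]
0 [[201.2, 191.2], [204.2, 214.5]]
(-0.12, 0.035) [-0.002, 0.006, -0.005, -2.448, 0.545, 4.199]
(-0.09, 0.042) [-0.002, 0.006, -0.005, -4.438, 1.259, 6.44]
(-0.06, 0.05) [-0.002, 0.006, -0.005, -6.427, 2.073, 8.68]
(-0.04, 0.054) [-0.002, 0.006, -0.005, -7.754, 2.483, 10.174]
(-0.03, 0.054) [-0.002, 0.006, -0.005, -8.419, 2.488, 10.921]
```

{"api": "play_rows", "payload": {"commands": [[[0,0,0,-1.2,0.1,2.1,0],[0,0,0,-2.4,0.2,4.2,0],[0,0,0,-3.4,0.7,5.3,0],[0,0,0,-4.4,1.2,6.4,0],[0,0,0,-5.4,1.6,7.5,0],[0,0,0,-6.4,2,8.7,0],[0,0,0,-7.2,2.3,9.6,0],[0,0,0,-7.2,2.3,9.6,0]]]}}

```text
clock: 20.2
tool_pos: [0.4901, -0.009, 0.0743]
orientation: [-180.0, 48.4, -84.5]
force: [-0.1, -0.4, -0.2]
opening: 0.0005
gripper_force: 0.0
```

```bash
cat > c.py <<'E'
from b import *
st()
for s,q in [(s,ctrl.snapshot(s)) for s in('scene','top')]:
    print(s,[(d['bbox'],d['conf']) for d in ctrl.find_in(q,'gate_handle')][:2])
    for f in [.2,.1,0]:
        X=O+(-.014-.116*np.sin(f))*xb+(-.056+.116*np.cos(f))*yb;print(f,proj(q,[[*X,.102],[*X,.04]]).round(1).tolist())
for a in [(-.04,.054),(-.03,.054)]: print(a,tgt(*a,.072,48))
E
python3 c.py
```

```text
20.2 bay -0.0441 0.0527 [ 0.4901 -0.009   0.0743] [-180.    48.4  -84.5] [-0.1 -0.4 -0.2] 0.0 [-16.  30.  -9. -45. -79.  42.]
scene [([206.4, 193.6, 11.4, 31.1], 0.61)]
0.2 [[207.6, 193.9], [210.4, 217.5]]
0.1 [[204.2, 192.6], [207.0, 216.1]]
0 [[201.2, 191.2], [204.2, 214.5]]
top [([226.1, 196.3, 21.7, 39.2], 0.88), ([220.0, 198.8, 5.4, 21.3], 0.27)]
0.2 [[230.4, 218.6], [232.8, 233.0]]
0.1 [[225.7, 218.0], [228.4, 232.4]]
0 [[221.3, 217.0], [224.1, 231.4]]
(-0.04, 0.054) [-0.002, 0.006, -0.002, -0.366, 0.206, 0.617]
(-0.03, 0.054) [-0.002, 0.006, -0.002, -1.031, 0.209, 1.364]
```

{"api": "play_rows", "payload": {"commands": [[[0,0,0,-0.4,0.2,0.6,0],[0,0,0,-0.8,0.2,1,0],[0,0,0,-0.8,0.2,1.1,0],[0,0,0,-0.8,0.2,1.1,0]]]}}

```text
clock: 20.73
tool_pos: [0.4871, 0.002, 0.0716]
orientation: [179.8, 48.4, -84.8]
force: [0.4, 0.3, -0.1]
opening: 0.0009
gripper_force: 0.0
```

{"api": "play_rows", "payload": {"commands": [[[0,0,0,-0.2,0,0.22,0],[0,0,0,-0.2,0,0.22,0],[0,0,0,-0.2,0,0.22,0]]]}}

```text
clock: 20.98
tool_pos: [0.487, 0.0047, 0.0717]
orientation: [179.9, 48.4, -84.8]
force: [0.4, -0.2, -0.3]
opening: 0.0008
gripper_force: 0.0
```

{"api": "play_rows", "payload": {"commands": [[[0,0,0,-0.15,0,0.17,0],[0,0,0,-0.15,0,0.17,0],[0,0,0,-0.15,0,0.17,0]]]}}

```text
clock: 21.23
tool_pos: [0.4868, 0.007, 0.0717]
orientation: [179.9, 48.4, -84.8]
force: [0.0, -0.5, 0.2]
opening: 0.0006
gripper_force: 0.1
```

```bash
python3 c.py
```

```text
21.23 bay -0.0279 0.0545 [0.4868 0.007  0.0717] [179.9  48.4 -84.8] [ 0.  -0.5  0.2] 0.001 [-15.  29. -10. -46. -77.  42.]
scene [([332.8, 182.4, 18.4, 50.7], 0.46), ([200.9, 191.4, 46.2, 34.4], 0.44)]
0.2 [[207.6, 193.9], [210.4, 217.5]]
0.1 [[204.2, 192.6], [207.0, 216.1]]
0 [[201.2, 191.2], [204.2, 214.5]]
top [([221.1, 193.4, 20.2, 39.4], 0.63)]
0.2 [[230.4, 218.6], [232.8, 233.0]]
0.1 [[225.7, 218.0], [228.4, 232.4]]
0 [[221.3, 217.0], [224.1, 231.4]]
(-0.04, 0.054) [-0.002, 0.007, -0.003, 0.775, -0.051, -0.915]
(-0.03, 0.054) [-0.002, 0.007, -0.003, 0.112, -0.047, -0.167]
```

{"api": "play_rows", "payload": {"commands": [[[0,0,0,-0.15,0,0.17,0],[0,0,0,-0.15,0,0.17,0],[0,0,0,-0.15,0,0.17,0]]]}}

```text
clock: 21.68
tool_pos: [0.4867, 0.0083, 0.0716]
orientation: [179.9, 48.3, -84.7]
force: [-0.7, -5.9, 0.7]
opening: 0.0005
gripper_force: 2.3
```

{"api": "play_rows", "payload": {"commands": [[[0,0,0,-0.15,0,0.17,0],[0,0,0,-0.15,0,0.17,0],[0,0,0,-0.15,0,0.17,0]]]}}

```text
clock: 21.93
tool_pos: [0.4867, 0.0089, 0.0715]
orientation: [180.0, 48.2, -84.7]
force: [-1.4, -12.1, 2.5]
opening: 0.0003
gripper_force: 5.8
```

{"api": "play_rows", "payload": {"commands": [[[0,0,0,0.7,0,-0.8,0],[0,0,0,1.5,0,-2.5,0],[0,0,0,1.5,0,-6,0],[0,0,0,1.5,0,-10,0],[0,0,0,1.5,0,-14,0],[0,0,0,1.5,0,-18,0],[0,0,0,1.5,0,-18,0]]]}}

```text
clock: 22.52
tool_pos: [0.5017, -0.1385, 0.1841]
orientation: [-179.6, 48.0, -84.5]
force: [1.3, -0.1, 0.8]
opening: 0.0006
gripper_force: 0.0
```

```bash
python3 c.py; python3 - <<'E'
from b import *
for s in('scene','top'):
    q=ctrl.snapshot(s)
    for t in ['tube_rack','gate','specimen_pot','timer','plain_bottle']: print(s,t,[(d['bbox'],d['conf']) for d in ctrl.find_in(q,t)][:1])
w=ctrl.snapshot('wrist');o=ctrl.get_obs();save(w,'w9')
print([(d['bbox'],d['conf']) for d in ctrl.find_in(w,'gate_handle')][:2])
for f in [.1,0]:
    X=O+(-.014-.116*np.sin(f))*xb+(-.056+.116*np.cos(f))*yb;print(f,proj(w,[[*X,.102],[*X,.04]],o).round(1).tolist())
E
```

```text
22.52 bay -0.1742 0.0536 [ 0.5017 -0.1385  0.1841] [-179.6   48.   -84.5] [ 1.3 -0.1  0.8] 0.001 [-26.  28.   4. -40. -95.  38.]
scene [([200.5, 192.3, 49.6, 33.4], 0.56)]
0.2 [[207.6, 193.9], [210.4, 217.5]]
0.1 [[204.2, 192.6], [207.0, 216.1]]
0 [[201.2, 191.2], [204.2, 214.5]]
top [([222.0, 193.6, 24.2, 43.6], 0.62)]
0.2 [[230.4, 218.6], [232.8, 233.0]]
0.1 [[225.7, 218.0], [228.4, 232.4]]
0 [[221.3, 217.0], [224.1, 231.4]]
(-0.04, 0.054) [-0.001, 0.009, -0.004, -0.388, -0.098, 16.645]
(-0.03, 0.054) [-0.001, 0.009, -0.004, -1.051, -0.095, 17.394]
scene tube_rack [([204.1, 181.2, 18.7, 29.1], 0.79)]
scene gate [([199.8, 189.9, 50.2, 31.3], 0.8)]
scene specimen_pot [([348.1, 231.2, 34.6, 44.3], 0.7)]
scene timer [([269.4, 182.0, 23.2, 16.9], 0.77)]
scene plain_bottle [([334.1, 182.9, 17.1, 49.4], 0.57)]
top tube_rack [([222.0, 197.3, 6.3, 19.8], 0.68)]
top gate [([217.5, 197.3, 30.3, 37.8], 0.76)]
top specimen_pot [([364.5, 209.0, 24.6, 27.1], 0.79)]
top timer [([237.6, 154.8, 29.1, 20.9], 0.59)]
top plain_bottle []
[([173.6, 165.6, 117.2, 70.4], 0.72)]
0.1 [[284.2, 226.8], [283.8, 175.2]]
0 [[284.6, 231.0], [284.2, 180.6]]
```

```bash
python3 -c "
from plant import ctrl
print(ctrl.close_job())"
```

```text
the job is handed in; nothing more can be done
None
```

The rack is fully home against the end stop, the gate is shut behind it, and the job is handed in. Force at the stops and a last network check agree. The pot and timer were found in place in both views, and the bottle in the scene view.

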